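# Seat the culture dish on the colony counter and swing the magnifier over it

## Robot

A 6-joint arm with a two-finger parallel gripper is mounted at the origin on the work surface. World frame = base frame: x ahead of the robot, y to its left, z up, the work surface at z = 0. Lengths are in m, angles in rad, forces in N, time in s.
With the tool pointing down it reaches from about 0.375 to 0.9 m from the base axis. Payload 3.1 kg.
Tool frame: the origin (TCP) lies on the centre line of the jaws, within the pads' length; the fingertips stand robot.tip_reach ahead of it and the grasp point (between the pads) is the TCP (robot.tip_reach is the distance from the TCP to the fingertips, in m); z points along the fingers, y is the direction in which the jaws open and shut (so a half turn about z gives the same grasp; the last joint's range is limited). The gripper opens to 87 mm and grips with 3 to 60 N. Pads are 19 mm wide; open, the fingers measure 117 mm over their backs; the gripper's body (75 mm by 190 mm) begins 51 mm behind the grasp point.
Start: joints at [0.96, 0.527, 1.433, -0, 1.181, -0.178], TCP at [0.262, 0.567, 0.242] pointing down, gripper open.
Joint ranges: [-3.08, 3.08], [-0.75, 2.2], [0.22, 2.44], [-1.43, 4.57], [0, 2.65], [-2.85, 2.85]. Speed limits (rad/s): [2.79, 2.79, 3.14, 3.14, 3.14, 3.14].

## Interface

Orientations are given as a unit quaternion [x, y, z, w].
In Python, from rig import telemetry, viewer, robot gives the robot as it stands. The module is installed in compiled form; this text tells all that it offers.
- The arm moves only by the tool step_arm, never from a script. Its argument "targets" is a list of rows, each an object of numbers: "dx", "dy", "dz": the shift along the tool's x, y, z in m; "rx", "ry", "rz": the turn, a rotation vector about the tool's x, y, z in degrees. In form: [{"dx": .., "dy": .., "dz": .., "rx": .., "ry": .., "rz": ..}, ...]. A call has exactly 5 rows; each row is the pose to reach, as a shift and turn from the pose measured when the call began, along the tool's axes at that moment; what a row does not reach only later rows make up. A row lasts 1/8 s, in which the tool goes at most 62.5 mm and 10.7 degrees, less where a joint would pass 70% of its speed; a pose out of reach is approached as far as the arm can. A call with a gripper value outside its range is refused whole. "gripper" is the opening, from 0 (shut) to 1 (fully open), set as the call begins (left out, the last holds). The fingers move at their own pace and stop on an object; "force" is the grip in N (left out, the last holds). Time passes only in rows, so rows that repeat a pose let the fingers close, or fill a call up. It gives the time, the measured TCP pose, the force and the opening at its end, in the units of the state.
- telemetry.get_obs(): the state, without advancing time (a new reading comes with each control period).
- viewer.camera(name): name is "scene" or "top" or "wrist"; returns a dict with "img" (420x560x3 uint8, blue, green, red), "depth" (420x560 float32, m along the optical axis (not along the pixel's ray), 0 where there is no reading), "K" (3x3 intrinsics, pixels), "R" (3x3) and "t" (3): a world point X has camera coordinates R X + t. Camera axes: x right, y down, z forward; pixel columns grow to the right and rows downward; lengths in m; the calibration is good to about 2 mm. A picture is of the moment at which its call begins.
- robot.hand_in(): hands the job in, once; it reports no verdict.
The state is a dict: "time": time; "q": joint angles; "joint_velocities": joint speeds; "joint_torque": joint torques, N m; "position": TCP position; "tool_rot": TCP orientation; "ft_force": force on the tool from outside, world axes, zero at the start; "moment": the same for the moment, N m; "grip_width": finger opening in m.
Only numpy, scipy, OpenCV 4.12 (cv2) and the standard library are available. Lean on these libraries where they do the work, as an engineer would, in place of code of your own. Each camera call takes 0.05 s, during which the arm holds its last target.

## Task

Without picking it up, push the large Petri dish that lies on the deck of the colony counter across the deck until it drops over the rim and lies flat in the round ruled seat; then push the magnifier round on its column, over the seated dish, until it meets its stop. Do not lift or tip the dish, leave the small dish and everything else on the bench where they are, and finish with the hand clear.

Things in the scene. Friction and masses are not known exactly. Their poses are not given: they have to be found in the camera images.
- counter: Colony counter, a grey instrument fixed to the bench, with a flat light-grey deck 270 mm (x) by 360 mm (y) whose top is 75 mm above the bench, and a 45 mm deep sloping control panel along its front (-x) side, below deck height. The round seat for the dish is sunk in the middle of the deck. Origin: on the bench, under the centre of the seat; x to the back of the instrument, y to its left as seen from the robot, z up.
- seat (a point): Centre of the floor of the round seat: a recess 97 mm in diameter and 6 mm deep with a pale floor ruled in squares; its floor is 69 mm above the bench. Axes as the counter's.
- dish_mid (a point): Centre, half-way up, of the large Petri dish: a closed, clear round dish with amber agar, 92 mm in diameter, 16 mm high, about 40 g, loose, lying on the counter's deck to the left (+y) of the seat or partly overhanging it. Lying on the deck this point is 83 mm above the bench, seated 77 mm. z is the dish's axis.
- magnifier (a joint): Swing of the magnifier about its upright column, rad. 0 = swung right out past the counter's right (-y) side; it grows as the magnifier turns clockwise seen from above; 1.592 = lens centred over the seat, against its stop. It turns with light friction (about 1 N at the lens) and stays where it is left.
- lens (a point): Centre of the magnifier's lens: a clear round lens in a black frame 110 mm in outer diameter and 14 mm thick, 177 mm above the bench (frame from 170 to 184 mm), on a black arm that is 14 mm wide and 8 mm thick. The lens centre is 166 mm from the column's axis.
- pivot (a point): Point on the axis of the magnifier's column, at lens height (177 mm above the bench), at the right back of the deck, 115 mm behind (+x) and 120 mm to the right (-y) of the seat's centre. The hub there is 26 mm in diameter; its top is 200 mm above the bench.
- small_dish: Small closed Petri dish, 60 mm in diameter, 14 mm high, loose on the deck to the right (-y) of the seat; to be left alone. Origin: centre of its underside.
- pen: Marker pen, 110 mm long, 13 mm thick, lying on the bench to the right of the counter; to be left alone. Origin: centre of its underside, x along it.
- cap: Red screw cap of a tube, 34 mm in diameter, 13 mm high, lying on the bench to the right of the counter; to be left alone. Origin: centre of its underside.
- dish_stack: Stack of five large Petri dishes, 92 mm in diameter, 83 mm high, standing on the bench behind (+x) the counter; to be left alone. Origin: centre of its underside.
Mind the look-alikes: they are no part of the job. Leave any blue, pink or yellow look-alike of the part that bears dish_mid alone.

How it is judged:
On the way, in this order (a step that is already met when the one before it is completed fails the run):
1. the large dish lies flat in the seat of the counter (horizontal distance between dish_mid and seat below 0.006 m and z of dish_mid in the frame of seat below 0.0105 m and angle between dish_mid's own z axis and vertical below 0.04 rad), for 0.2 s.
2. the magnifier is swung over the seat to its stop (value of joint magnifier above 1.5 rad), for 0.2 s.
At the end, for the whole second after the job is handed in: The large dish is at rest flat in the seat (centre within 6 mm of the seat's, its underside within 2.5 mm of the seat's floor, tilt under 0.04 rad) and the magnifier stands over it, within 0.09 rad of its stop (all of step 1 and linear speed of dish below 0.02 m/s and value of joint magnifier above 1.5 rad); the robot touches nothing.
It fails at once if the large dish is lifted off the deck (over 10 mm) (height (world z) of dish_mid above 0.093 m).
It fails at once if the large dish is tipped (over 0.3 rad) (angle between dish_mid's own z axis and vertical above 0.3 rad).
It fails at once if the small dish is moved (over 15 mm) (distance of small_dish from where it was at the start of the episode above 0.015 m).
It fails at once if another thing on the bench is moved (over 20 mm) (distance of any of pen, cap, dish_stack from where it was at the start of the episode above 0.02 m).
It also fails if it takes over 61 s, if anything falls off the work surface, if the arm or the gripper's body presses on something with over 40 N, if the wrist force passes 120 N, or if a joint passes its speed limit or range.

## Working session

There is one attempt and no reset: what is moved stays moved. The work goes in short steps, Python scripts to look and compute and a tool call to move; the robot and the scene stay as the last step left them, time stands still between calls to the robot, and variables do not carry over. Pictures are saved under pics/ and viewed, and the job is handed in when it is done.

Besides the shell and the picture viewer there is one more tool, called after ">>>" in YAML: its name, and indented under it one key for each argument. step_arm: Moves the arm, as the interface text tells. Its arguments: {"type":"object","properties":{"targets":{"type":"array"},"gripper":{"type":"number"},"force":{"type":"number"}},"required":["targets"]}

```bash
mkdir -p pics
cat > h.py <<'E'
import numpy as np, cv2
from rig import telemetry, viewer, robot
def ray(c,u,v,z):
    d=np.linalg.inv(c["K"])@np.array([u,v,1.]); R=c["R"]; o=-R.T@c["t"]; d=R.T@d
    return o+d*(z-o[2])/d[2]
def dep(c,u,v):
    z=c["depth"][int(v),int(u)]
    return c["R"].T@(np.linalg.inv(c["K"])@np.array([u,v,1.])*z-c["t"])
def proj(c,X):
    p=c["K"]@(c["R"]@np.array(X)+c["t"]); return p[:2]/p[2]
E
python3 - <<'E'
from h import *
print(robot.tip_reach); print(telemetry.get_obs())
for n in("scene","top","wrist"):
    c=viewer.camera(n); cv2.imwrite(f"pics/a_{n}.png",c["img"]); np.savez(f"a_{n}.npz",**c)
    print(n,c["K"].tolist(),(-c["R"].T@c["t"]).round(3))
E
```

```text
0.019
{'time': 0.0, 'q': array([ 9.59523246e-01,  5.28506477e-01,  1.43392635e+00,  7.98265170e-06,
        1.18138810e+00, -1.78527059e-01]), 'joint_velocities': array([-0.00061121,  0.00054464,  0.00077845,  0.00088817, -0.00156557,
        0.00044652]), 'joint_torque': array([ 2.01700765e-03, -4.40038991e+01, -1.76599270e+01,  6.34443923e-02,
        5.81768516e-02, -1.54191043e-04]), 'position': array([0.261679  , 0.56680577, 0.24053918]), 'tool_rot': array([ 2.14689977e-01,  9.76681613e-01, -1.02696650e-03, -4.32032600e-04]), 'ft_force': array([ 0.49348253,  0.19122611, -0.02982999]), 'moment': array([0.02870558, 0.00820644, 0.01988772]), 'grip_width': 0.08707971068291016}
scene [[418.0415122413727, 0.0, 279.1726048399212], [0.0, 418.0415122413727, 212.5518508676342], [0.0, 0.0, 1.0]] [ 0.992 -0.202  0.85 ]
top [[404.4381568904428, 0.0, 282.6693378851061], [0.0, 404.4381568904428, 203.51392988772855], [0.0, 0.0, 1.0]] [0.502 0.014 0.873]
wrist [[373.4849272752785, 0.0, 280.56315416137784], [0.0, 373.4849272752785, 217.50753664831245], [0.0, 0.0, 1.0]] [0.192 0.6   0.384]
```

View pics/a_scene.png

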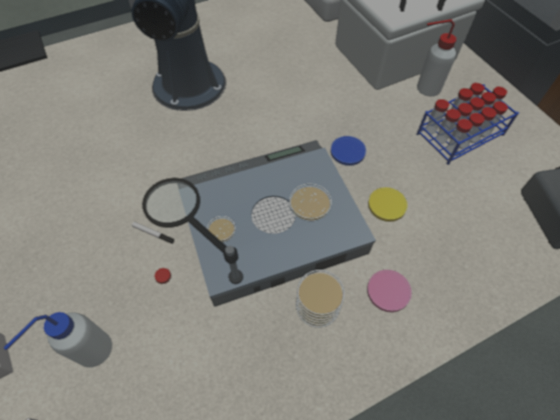

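View pics/a_top.png

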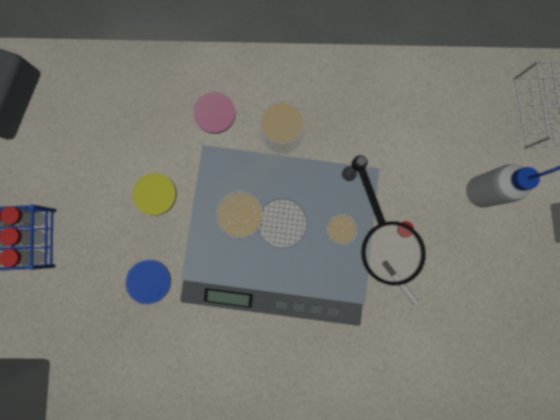

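Top view: the dish on the deck is amber, at (239,215), and the seat is at (283,223). The blue (148,282), yellow (154,194) and pink (214,112) dishes lie on the bench. The amber stack (282,125) is behind the counter and the small dish is at (342,229). Only (239,215) is a large clear amber dish on the deck to the left of the seat. I'll measure it and confirm with an enlarged crop.

Run:
```python
from h import *
c=dict(np.load("a_top.npz")); im=c["img"]
hsv=cv2.cvtColor(im,cv2.COLOR_BGR2HSV)
for p in [(239,215),(342,229),(283,223),(210,250),(300,170),(120,100)]: print(p,hsv[p[1],p[0]],dep(c,*p).round(4))
roi=np.zeros(im.shape[:2],np.uint8); roi[150:290,190:370]=255
m=cv2.inRange(hsv,(8,50,80),(28,255,255))&roi
for q in cv2.findContours(m,0,2)[0]:
    if cv2.contourArea(q)>200:
        (u,v),r=cv2.minEnclosingCircle(q); X=ray(c,u,v,.083); e=cv2.fitEllipse(q)
        print("amber",u,v,r,X.round(4),e, ray(c,*e[0],.083).round(4), (ray(c,u+r,v,.083)-X).round(4))
# seat: bright
w=cv2.inRange(hsv,(0,0,150),(180,50,255))&roi
w=cv2.morphologyEx(w,cv2.MORPH_CLOSE,np.ones((7,7)))
for q in cv2.findContours(w,0,2)[0]:
    if cv2.contourArea(q)>200:
        print("white",cv2.minEnclosingCircle(q),cv2.boundingRect(q))
# deck: blue-grey
d=cv2.inRange(hsv,(95,25,80),(125,120,255)); d=cv2.morphologyEx(d,cv2.MORPH_CLOSE,np.ones((5,5)))
q=max(cv2.findContours(d,0,2)[0],key=cv2.contourArea); b=cv2.minAreaRect(q); print(b)
for p in cv2.boxPoints(b): print(p,ray(c,*p,.075).round(4))
print("ctr",ray(c,*b[0],.075))
cv2.imwrite("pics/crop.png",cv2.resize(im[140:330,170:440],None,fx=2.9,fy=2.9,interpolation=2))
```

```text
(239, 215) [ 21  72 141] [0.5696 0.0855 0.0906]
(342, 229) [ 20  65 141] [ 0.5447 -0.1147  0.0896]
(283, 223) [ 30   4 131] [ 5.564e-01 -3.000e-04  6.970e-02]
(210, 250) [103  28 127] [0.5016 0.1418 0.0761]
(300, 170) [103  30 121] [ 0.6631 -0.0334  0.0745]
(120, 100) [ 23  23 134] [ 8.313e-01  3.642e-01 -8.000e-04]
amber 341.4756774902344 228.81915283203125 13.476997375488281 [ 0.5454 -0.1148  0.083 ] ((341.2626037597656, 228.95449829101562), (25.456758499145508, 26.26488494873047), 150.80799865722656) [ 0.5451 -0.1143  0.083 ] [ 0.0003 -0.0265  0.    ]
amber 239.58876037597656 214.7238006591797 21.449338912963867 [0.5708 0.0851 0.083 ] ((239.5830535888672, 214.6873016357422), (41.614131927490234, 42.10204315185547), 71.30361938476562) [0.5709 0.0851 0.083 ] [ 0.0005 -0.042   0.    ]
((281.543701171875, 224.67250061035156), (182.5841827392578, 135.7321319580078), 7.594643592834473)
[182.08301 279.87775] [0.4436 0.1942 0.075 ]
[200.02185 145.33626] [0.7108 0.1685 0.075 ]
[381.0044  169.46725] [ 0.6663 -0.1968  0.075 ]
[363.06555 304.00873] [ 0.4006 -0.157   0.075 ]
ctr [0.55273944 0.00261206 0.075     ]
```

View pics/crop.png

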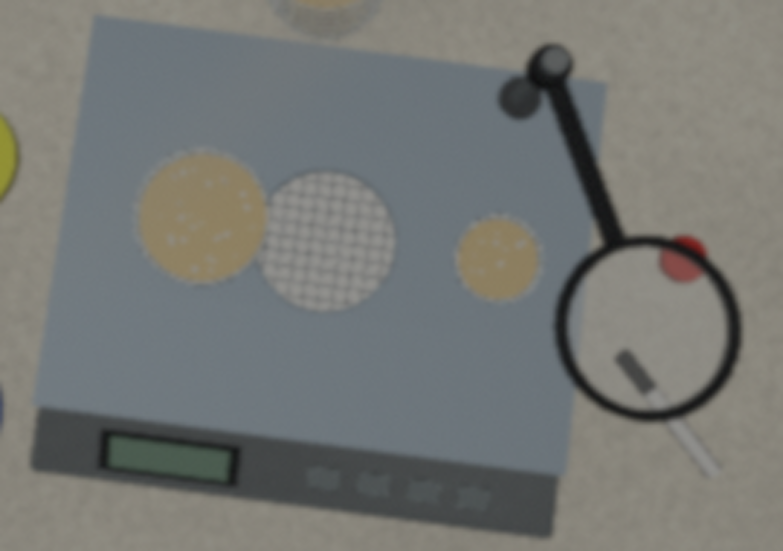

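The crop confirms it: an amber dish with a clear rim on the deck (crop 202,217), with its right edge slightly over the ruled seat (crop 327,241). Next I'll refine the seat, yaw, pivot and lens in both views.

Run:
```python
from h import *
c=dict(np.load("a_top.npz")); s=dict(np.load("a_scene.npz"))
def seat(c,box,nm):
    im=cv2.GaussianBlur(c["img"],(0,0),1.5); hsv=cv2.cvtColor(im,cv2.COLOR_BGR2HSV)
    m=cv2.inRange(hsv,(0,0,100),(180,17,255)); r=np.zeros_like(m); x0,y0,x1,y1=box; r[y0:y1,x0:x1]=255
    m=cv2.morphologyEx(m&r,cv2.MORPH_CLOSE,np.ones((7,7))); m=cv2.morphologyEx(m,cv2.MORPH_OPEN,np.ones((5,5)))
    q=max(cv2.findContours(m,0,2)[0],key=cv2.contourArea).reshape(-1,2)
    P=np.array([ray(c,u,v,.075)[:2] for u,v in q])
    A=np.c_[2*P,np.ones(len(P))]; w=np.ones(len(P))
    for _ in range(20):
        x=np.linalg.lstsq(A*w[:,None],(P**2).sum(1)*w,rcond=None)[0]; R=np.sqrt(x[2]+x[:2]@x[:2]); res=np.linalg.norm(P-x[:2],axis=1)-R
        w=np.where(abs(res)<.0025,1,.02)
    print(nm,"seat",x[:2].round(4),"R",R.round(4),(w==1).mean())
seat(c,(245,190,320,260),"top"); seat(s,(240,185,310,245),"scene")
# amber in scene
hsv=cv2.cvtColor(s["img"],cv2.COLOR_BGR2HSV)
m=cv2.inRange(hsv,(8,50,80),(28,255,255))
for q in cv2.findContours(m,0,2)[0]:
    if cv2.contourArea(q)>200:
        e=cv2.fitEllipse(q); print("amber scene",e[0],ray(s,*e[0],.083).round(4))
# deck edges in top from canny-less mask: fit
hsv=cv2.cvtColor(c["img"],cv2.COLOR_BGR2HSV)
g=hsv
d=cv2.inRange(hsv,(95,18,95),(125,120,255)); d=cv2.morphologyEx(d,cv2.MORPH_OPEN,np.ones((5,5)))
def line(pts):
    P=np.array([ray(c,u,v,.075)[:2] for u,v in pts]); vx,vy,x0,y0=cv2.fitLine(P.astype(np.float32),cv2.DIST_HUBER,0,.001,.001).ravel(); return (vx,vy,x0,y0)
L=[(np.where(d[v])[0][0],v) for v in range(165,280)]
B=[(u,np.where(d[:,u])[0][0]) for u in range(212,340)]
F=[(u,np.where(d[:,u])[0][-1]) for u in range(195,350)]
for n,p in(("L",L),("B",B),("F",F)):
    l=line(p); print(n,np.round(l,4),np.degrees(np.arctan(l[1]/l[0])) if n=="L" else np.degrees(np.arctan(-l[0]/l[1])))
# black magnifier
for nm,k in(("top",c),("scene",s)):
    v=k["img"].max(2); m=(v<45).astype(np.uint8); 
    x0,y0,x1,y1=(340,145,440,300) if nm=="top" else (130,165,250,290)
    r=np.zeros_like(m); r[y0:y1,x0:x1]=1; m&=r
    q=max(cv2.findContours(m,0,1)[0],key=cv2.contourArea)
    # lens inner hole
    cs,h=cv2.findContours(m,cv2.RETR_CCOMP,1)
    for i,q in enumerate(cs):
        if h[0][i][3]>=0 and cv2.contourArea(q)>500: e=cv2.fitEllipse(q); print(nm,"lens",e,ray(k,*e[0],.177).round(4))
p=(170+550/2.9,140+62/2.9); print("hub top",ray(c,*p,.2).round(4))
print(ray(s,231,254,.2).round(4))
```

```text
top seat [0.5568 0.0023] R 0.0482 0.8208955223880597
scene seat [0.5603 0.0013] R 0.0469 0.8085106382978723
amber scene (320.3031921386719, 292.9142150878906) [0.7659 0.001  0.083 ]
amber scene (221.34478759765625, 228.44677734375) [ 0.5473 -0.114   0.083 ]
amber scene (309.93634033203125, 202.13241577148438) [0.5738 0.085  0.083 ]
amber scene (387.25823974609375, 203.64309692382812) [0.6537 0.234  0.083 ]
L [ 0.9928 -0.1196  0.5567  0.1809] -6.8678083
B [0.1213 0.9926 0.6915 0.0162] -6.9688663
F [0.1207 0.9927 0.4233 0.0198] -6.929928
top lens ((392.93572998046875, 252.8145751953125), (57.949058532714844, 59.928592681884766), 151.77066040039062) [ 0.5    -0.1878  0.177 ]
hub top [ 0.6541 -0.1275  0.2   ]
[ 0.6694 -0.1321  0.2   ]
```

>>> step_arm:
  targets:
    - {"dx": -0.05,"dy": -0.025,"rz": 8}
    - {"dx": -0.1,"dy": -0.05,"rz": 16}
    - {"dx": -0.15,"dy": -0.075,"rz": 24}
    - {"dx": -0.2,"dy": -0.1,"rz": 32}
    - {"dx": -0.25,"dy": -0.125,"rz": 40}
  gripper: 0.69

```text
invalid input
```

```bash
cat >> h.py <<'E'
from scipy.spatial.transform import Rotation as Ro
def to(x,y,z,yaw=None):
    o=telemetry.get_obs(); R=Ro.from_quat(o["tool_rot"]).as_matrix(); p=o["position"]
    d=R.T@(np.array([x,y,z])-p); print("t",round(o["time"],2),"pos",p.round(4),"toolx yaw",np.degrees(np.arctan2(R[1,0],R[0,0])).round(2),"w",round(o["grip_width"],4),"F",o["ft_force"].round(2),"tilt",np.degrees(np.arccos(-R[2,2])).round(2))
    if yaw is not None:
        a=np.radians(yaw); G=np.array([[np.cos(a),np.sin(a),0],[np.sin(a),-np.cos(a),0],[0,0,-1]]); print("rotvec",np.degrees(Ro.from_matrix(R.T@G).as_rotvec()).round(2))
    print("d",d.round(4))
E
python3 -c "
from h import *
to(.583,.150,.24,80.4)"
```

```text
t 0.15 pos [0.2618 0.567  0.2408] toolx yaw 155.2 w 0.087 F [ 0.04  0.47 -0.25] tilt 0.1
rotvec [-9.00e-02  5.00e-02  7.48e+01]
d [-0.4665 -0.2438  0.0011]
```

>>> step_arm:
  targets:
    - {"dx": -0.05,"dy": -0.026,"dz": 0,"rx": 0,"ry": 0,"rz": 8}
    - {"dx": -0.1,"dy": -0.052,"dz": 0,"rx": 0,"ry": 0,"rz": 16}
    - {"dx": -0.15,"dy": -0.078,"dz": 0,"rx": 0,"ry": 0,"rz": 24}
    - {"dx": -0.2,"dy": -0.104,"dz": 0,"rx": 0,"ry": 0,"rz": 32}
    - {"dx": -0.25,"dy": -0.13,"dz": 0,"rx": 0,"ry": 0,"rz": 40}
  gripper: 0.69
  force: 20

```text
time: 0.78
position: [0.435, 0.3426, 0.2408]
tool_rot: [0.538, 0.843, -0.001, -0.0]
ft_force: [0.9, 0.4, 0.4]
grip_width: 0.0607
```

```bash
python3 -c "
from h import *
to(.583,.150,.20,80.4)"
```

```text
t 0.78 pos [0.435  0.3426 0.2408] toolx yaw 114.95 w 0.0607 F [0.94 0.4  0.42] tilt 0.1
rotvec [-0.08  0.07 34.55]
d [-0.237   0.053   0.0409]
```

>>> step_arm:
  targets:
    - {"dx": -0.05,"dy": 0.011,"dz": 0,"rx": 0,"ry": 0,"rz": 8}
    - {"dx": -0.1,"dy": 0.022,"dz": 0.01,"rx": 0,"ry": 0,"rz": 16}
    - {"dx": -0.15,"dy": 0.033,"dz": 0.02,"rx": 0,"ry": 0,"rz": 24}
    - {"dx": -0.2,"dy": 0.044,"dz": 0.03,"rx": 0,"ry": 0,"rz": 31}
    - {"dx": -0.237,"dy": 0.053,"dz": 0.041,"rx": 0,"ry": 0,"rz": 34.5}

```text
time: 1.4
position: [0.5843, 0.148, 0.1994]
tool_rot: [0.765, 0.644, -0.001, 0.0]
ft_force: [-0.5, 0.9, -0.3]
grip_width: 0.0596
```

Run:
```python
from h import *
to(.583,.150,.098,80.4)
for n in("wrist","scene"):
    c=viewer.camera(n); cv2.imwrite(f"pics/b_{n}.png",c["img"]); np.savez(f"b_{n}.npz",**c)
```

```text
t 1.4 pos [0.5843 0.148  0.1994] toolx yaw 80.23 w 0.0596 F [-0.52  0.94 -0.34] tilt 0.1
rotvec [-0.03  0.09 -0.17]
d [ 0.002  -0.0015  0.1014]
```

View pics/b_wrist.png

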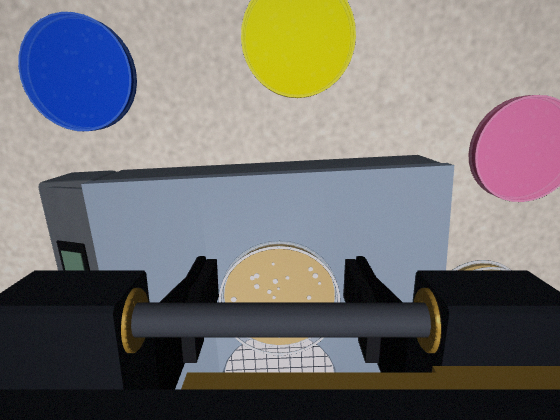

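View pics/b_scene.png

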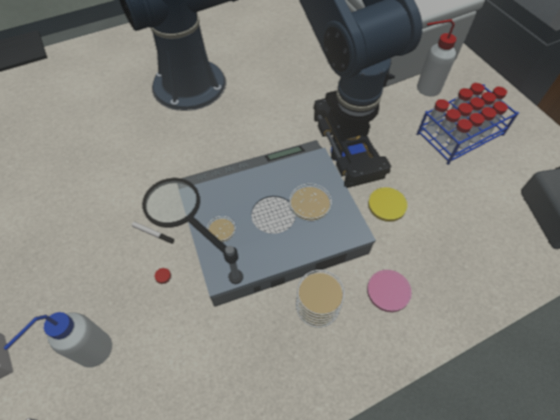

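Run:
```python
from h import *
c=dict(np.load("b_wrist.npz"))
m=cv2.inRange(cv2.cvtColor(c["img"],cv2.COLOR_BGR2HSV),(8,50,80),(28,255,255)); m[:230]=0;m[335:]=0;m[:,:200]=0;m[:,360:]=0
q=max(cv2.findContours(m[:302],0,1)[0],key=cv2.contourArea).reshape(-1,2)
q=q[(q[:,1]<298)]
P=np.array([ray(c,u,v,.083)[:2] for u,v in q]);x=np.linalg.lstsq(np.c_[2*P,np.ones(len(P))],(P**2).sum(1),rcond=None)[0]
print("dish",x[:2],np.sqrt(x[2]+x[:2]@x[:2]))
for p in [(281,242)]: print("back rim",ray(c,*p,.083))
for p in [(221,296),(341,296)]: print(ray(c,*p,.090))
to(.583,.150,.098,80.4)
```

```text
dish [0.57232103 0.08471436] 0.041723956037397994
back rim [0.58133525 0.1304441  0.083     ]
[0.53003006 0.09800106 0.09      ]
[0.61896945 0.08288079 0.09      ]
t 1.5 pos [0.5852 0.1464 0.1984] toolx yaw 80.16 w 0.0603 F [-0.02  0.1  -0.7 ] tilt 0.16
rotvec [-0.05  0.15 -0.24]
d [ 0.0034 -0.0026  0.1004]
```

>>> step_arm:
  targets:
    - {"dx": 0.003,"dy": -0.003,"dz": 0.025,"rx": 0,"ry": 0,"rz": 0}
    - {"dx": 0.003,"dy": -0.003,"dz": 0.055,"rx": 0,"ry": 0,"rz": 0}
    - {"dx": 0.003,"dy": -0.003,"dz": 0.08,"rx": 0,"ry": 0,"rz": 0}
    - {"dx": 0.003,"dy": -0.003,"dz": 0.097,"rx": 0,"ry": 0,"rz": 0}
    - {"dx": 0.003,"dy": -0.003,"dz": 0.098,"rx": 0,"ry": 0,"rz": 0}

```text
time: 2.12
position: [0.5815, 0.1501, 0.0993]
tool_rot: [0.765, 0.644, -0.002, -0.0]
ft_force: [-0.2, 0.4, 0.1]
grip_width: 0.0602
```

```bash
python3 -c "
from h import *
to(.572+.166*.044-.0141*.5,.0847+.986*.044-.083*.5,.099,80.4)"
```

```text
t 2.12 pos [0.5815 0.1501 0.0993] toolx yaw 80.2 w 0.0602 F [-0.18  0.4   0.1 ] tilt 0.28
rotvec [-0.21  0.19 -0.2 ]
d [-0.0641  0.0017  0.0005]
```

>>> step_arm:
  targets:
    - {"dx": -0.012,"dy": 0.0,"dz": 0,"rx": 0,"ry": 0,"rz": 0}
    - {"dx": -0.02,"dy": 0.001,"dz": 0,"rx": 0,"ry": 0,"rz": 0}
    - {"dx": -0.025,"dy": 0.001,"dz": 0,"rx": 0,"ry": 0,"rz": 0}
    - {"dx": -0.03,"dy": 0.001,"dz": 0,"rx": 0,"ry": 0,"rz": 0}
    - {"dx": -0.035,"dy": 0.002,"dz": 0,"rx": 0,"ry": 0,"rz": 0}

```text
time: 2.75
position: [0.5775, 0.115, 0.0997]
tool_rot: [0.765, 0.644, -0.002, -0.0]
ft_force: [-0.3, 1.1, 1.5]
grip_width: 0.0603
```

>>> step_arm:
  targets:
    - {"dx": -0.005,"dy": 0.0,"dz": 0,"rx": 0,"ry": 0,"rz": 0}
    - {"dx": -0.01,"dy": 0.0,"dz": 0,"rx": 0,"ry": 0,"rz": 0}
    - {"dx": -0.015,"dy": 0.0,"dz": 0,"rx": 0,"ry": 0,"rz": 0}
    - {"dx": -0.02,"dy": 0.0,"dz": 0,"rx": 0,"ry": 0,"rz": 0}
    - {"dx": -0.025,"dy": 0.0,"dz": 0,"rx": 0,"ry": 0,"rz": 0}

```text
time: 3.38
position: [0.5732, 0.0901, 0.0998]
tool_rot: [0.765, 0.644, -0.002, -0.0]
ft_force: [-0.3, 0.1, 0.8]
grip_width: 0.0603
```

Run:
```python
from h import *
to(.5575+.166*.044,.001+.986*.044,.099,80.4)
for n in("wrist","top","scene"):
    c=viewer.camera(n); cv2.imwrite(f"pics/c_{n}.png",c["img"]); np.savez(f"c_{n}.npz",**c)
a=cv2.imread("pics/c_top.png")[150:290,180:380]; b=cv2.imread("pics/c_scene.png")[150:290,180:380]
cv2.imwrite("pics/c2.png",np.hstack([cv2.resize(a,(400,280)),cv2.resize(b,(400,280))]))
```

```text
t 3.38 pos [0.5732 0.0901 0.0998] toolx yaw 80.19 w 0.0603 F [-0.26  0.11  0.84] tilt 0.25
rotvec [-0.19  0.17 -0.21]
d [-0.0464 -0.0005  0.0009]
```

View pics/c2.png

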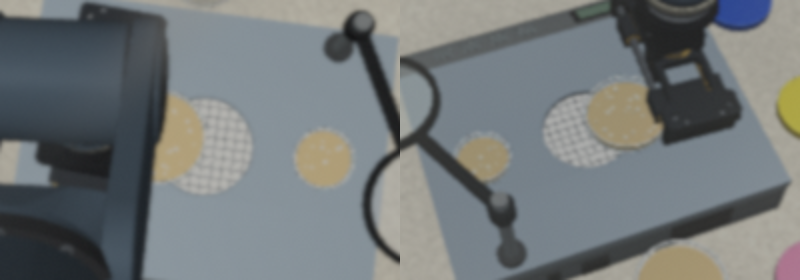

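View pics/c_wrist.png

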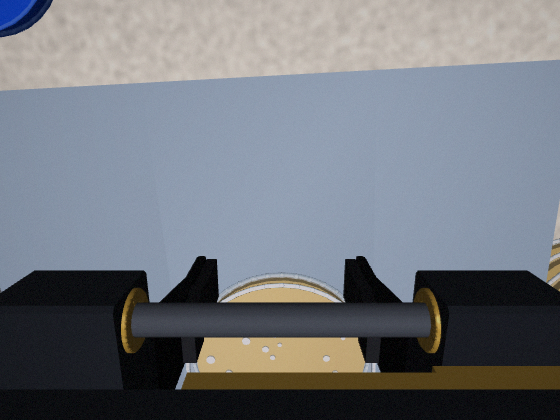

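The dish sits in the fork and is about half over the seat (scene crop: dish 627,113, seat 585,130). I'll refit the seat's free arc with its known radius before the final push.

Run:
```python
from h import *
from scipy.optimize import least_squares
def fit(P,R):
    return least_squares(lambda x:np.linalg.norm(P-x,axis=1)-R,P.mean(0)+[0.0,.001],loss="soft_l1",f_scale=.001)
for n,box in(("top",(250,180,320,270)),("scene",(245,185,345,250))):
  for f in("a","c"):
    c=dict(np.load(f"{f}_{n}.npz")); hsv=cv2.cvtColor(c["img"],cv2.COLOR_BGR2HSV)
    B=cv2.cvtColor(cv2.GaussianBlur(c["img"],(0,0),1.2),cv2.COLOR_BGR2HSV)
    x0,y0,x1,y1=box; r=np.zeros(hsv.shape[:2],np.uint8); r[y0:y1,x0:x1]=255
    w=cv2.inRange(B,(0,0,100),(180,18,255))&r; w=cv2.morphologyEx(w,cv2.MORPH_CLOSE,np.ones((7,7)));w=cv2.morphologyEx(w,cv2.MORPH_OPEN,np.ones((5,5)))
    q=max(cv2.findContours(w,0,1)[0],key=cv2.contourArea).reshape(-1,2)
    P=np.array([ray(c,u,v,.075)[:2] for u,v in q]); ctr=np.array([.5575,.001])
    k=P[(P-ctr)@np.array([.1,1])<0.005]  # right side arc only
    s=fit(k,.0475); print(n,f,"seat",s.x.round(4),"rms",np.sqrt((s.fun**2).mean()).round(4),len(k))
    m=cv2.inRange(hsv,(8,50,80),(28,255,255))&r; 
    if cv2.countNonZero(m)>150:
        q=max(cv2.findContours(m,0,1)[0],key=cv2.contourArea).reshape(-1,2)
        P=np.array([ray(c,u,v,.083)[:2] for u,v in q])
        s=fit(P,.0425); print("   dish",s.x.round(4),np.sqrt((s.fun**2).mean()).round(4))
```

```text
top a seat [0.5566 0.0016] rms 0.0005 72
   dish [0.571  0.0888] 0.009
top c seat [0.5563 0.0014] rms 0.0176 93
   dish [0.5652 0.0484] 0.0156
scene a seat [0.5604 0.0023] rms 0.001 60
   dish [0.5714 0.0862] 0.004
scene c seat [0.5609 0.002 ] rms 0.0148 70
   dish [0.5686 0.0439] 0.0064
```

>>> step_arm:
  targets:
    - {"dx": -0.006,"dy": 0.0,"dz": 0,"rx": 0,"ry": 0,"rz": 0}
    - {"dx": -0.012,"dy": 0.0,"dz": 0,"rx": 0,"ry": 0,"rz": 0}
    - {"dx": -0.018,"dy": 0.0,"dz": 0,"rx": 0,"ry": 0,"rz": 0}
    - {"dx": -0.023,"dy": 0.0,"dz": 0,"rx": 0,"ry": 0,"rz": 0}
    - {"dx": -0.028,"dy": 0.0,"dz": 0,"rx": 0,"ry": 0,"rz": 0}

```text
time: 4.15
position: [0.5683, 0.062, 0.0999]
tool_rot: [0.765, 0.644, -0.002, -0.0]
ft_force: [-0.0, 0.8, 0.7]
grip_width: 0.0595
```

>>> step_arm:
  targets:
    - {"dx": -0.003,"dy": 0.0,"dz": 0,"rx": 0,"ry": 0,"rz": 0}
    - {"dx": -0.006,"dy": 0.0,"dz": 0,"rx": 0,"ry": 0,"rz": 0}
    - {"dx": -0.009,"dy": 0.0,"dz": 0,"rx": 0,"ry": 0,"rz": 0}
    - {"dx": -0.012,"dy": 0.0,"dz": 0,"rx": 0,"ry": 0,"rz": 0}
    - {"dx": -0.014,"dy": 0.0,"dz": 0,"rx": 0,"ry": 0,"rz": 0}

```text
time: 4.78
position: [0.5658, 0.0479, 0.0998]
tool_rot: [0.765, 0.644, -0.002, -0.0]
ft_force: [0.3, -0.6, 1.0]
grip_width: 0.06
```

```bash
cat > look.py <<'E'
from h import *
import sys
f=sys.argv[1]
to(.566,.0455,.099,80.2)
for n in("wrist","top","scene"):
    c=viewer.camera(n); cv2.imwrite(f"pics/{f}_{n}.png",c["img"]); np.savez(f"{f}_{n}.npz",**c)
a=cv2.imread(f"pics/{f}_top.png")[150:290,200:400]; b=cv2.imread(f"pics/{f}_scene.png")[150:290,180:380]
w=cv2.imread(f"pics/{f}_wrist.png")
cv2.imwrite(f"pics/{f}2.png",np.vstack([np.hstack([cv2.resize(a,(400,280)),cv2.resize(b,(400,280))]),cv2.resize(w[200:400],(800,286))]))
E
python3 look.py d
```

```text
t 4.78 pos [0.5658 0.0479 0.0998] toolx yaw 80.15 w 0.06 F [ 0.3  -0.63  0.97] tilt 0.29
rotvec [-0.22  0.19 -0.05]
d [-0.0024  0.0006  0.0008]
```

View pics/d2.png

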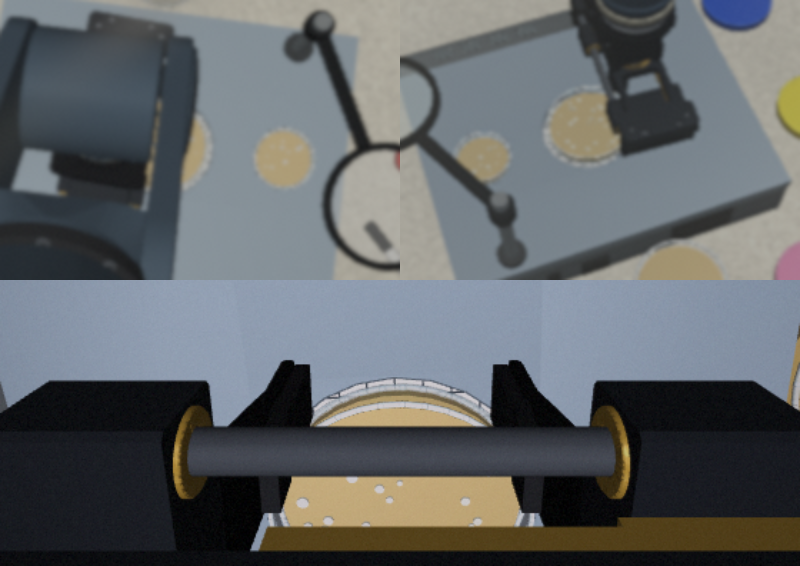

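The wrist view shows a sliver of ruled floor behind the dish (at about (395,382)), so it seems to have dropped in. I'll check its height by depth.

Run:
```python
from h import *
for f in "a","d":
  c=dict(np.load(f"{f}_scene.npz")); 
  m=cv2.inRange(cv2.cvtColor(c["img"],cv2.COLOR_BGR2HSV),(8,50,80),(28,255,255))
  for q in cv2.findContours(m,0,1)[0]:
    if cv2.contourArea(q)>150:
        r=np.zeros_like(m); cv2.drawContours(r,[q],-1,255,-1); r=cv2.erode(r,np.ones((5,5))); v,u=np.where(r>0)
        P=np.array([dep(c,a,b) for a,b in zip(u,v)]); 
        A=np.c_[P[:,:2]-P[:,:2].mean(0),np.ones(len(P))]; k=np.linalg.lstsq(A,P[:,2],rcond=None)[0]
        print(f,P.mean(0).round(4),"slopes",k[:2].round(3),len(P))
c=dict(np.load("d_wrist.npz"))
for v in range(265,300,4): print(v,dep(c,280,v).round(4), c["img"][v,280])
```

```text
a [7.665e-01 5.000e-04 8.540e-02] slopes [ 0.989 -0.917] 1034
a [ 0.55   -0.1141  0.0882] slopes [ 0.017 -0.007] 193
a [0.5783 0.082  0.0916] slopes [ 0.765 -0.518] 626
a [0.6253 0.2707 0.0186] slopes [ 0.624 -0.828] 807
d [7.665e-01 5.000e-04 8.550e-02] slopes [ 0.996 -0.915] 1033
d [ 0.5523 -0.1147  0.0922] slopes [ 1.509 -0.498] 195
d [ 0.5635 -0.0039  0.0896] slopes [ 1.057 -0.519] 551
d [0.6245 0.2717 0.0165] slopes [ 0.411 -0.557] 802
265 [0.5661 0.0521 0.0754] [174 153 140]
269 [0.5652 0.0471 0.069 ] [181 177 178]
273 [0.5657 0.0499 0.0799] [172 158 151]
277 [0.5657 0.0497 0.0839] [111 127 133]
281 [0.5657 0.0493 0.0872] [107 155 174]
285 [0.5657 0.0492 0.091 ] [186 176 169]
289 [0.5653 0.0472 0.091 ] [ 97 132 153]
293 [0.5648 0.0444 0.0892] [126 172 197]
297 [0.5645 0.0427 0.0898] [126 174 200]
```

The trailing rim top is still at 91 mm, so the dish isn't fully in and its centre is about 3 mm short. I'll push 4 mm more, slowly.

>>> step_arm:
  targets:
    - {"dx": -0.001,"dy": 0.0,"dz": 0,"rx": 0,"ry": 0,"rz": 0}
    - {"dx": -0.002,"dy": 0.0,"dz": 0,"rx": 0,"ry": 0,"rz": 0}
    - {"dx": -0.003,"dy": 0.0,"dz": 0,"rx": 0,"ry": 0,"rz": 0}
    - {"dx": -0.004,"dy": 0.0,"dz": 0,"rx": 0,"ry": 0,"rz": 0}
    - {"dx": -0.004,"dy": 0.0,"dz": 0,"rx": 0,"ry": 0,"rz": 0}

```text
time: 5.55
position: [0.5651, 0.044, 0.0998]
tool_rot: [0.765, 0.644, -0.002, -0.0]
ft_force: [0.0, 0.2, 0.3]
grip_width: 0.06
```

```bash
python3 look.py e
python3 - <<'E'
from h import *
c=dict(np.load("e_wrist.npz"))
for u in (240,280,320):
  for v in range(261,300,4): print(u,v,dep(c,u,v).round(4), c["img"][v,u])
E
```

```text
t 5.55 pos [0.5651 0.044  0.0998] toolx yaw 80.14 w 0.06 F [0.05 0.23 0.27] tilt 0.29
rotvec [-0.21  0.19 -0.06]
d [0.0016 0.0006 0.0008]
240 261 [0.5468 0.0538 0.0763] [177 156 142]
240 265 [0.546  0.0508 0.0741] [175 158 142]
240 269 [0.5457 0.0492 0.0752] [107  93  85]
240 273 [0.5444 0.045  0.0704] [206 201 205]
240 277 [0.5446 0.0444 0.0739] [181 173 164]
240 281 [0.5453 0.0448 0.0794] [134 141 148]
240 285 [0.5461 0.0454 0.0851] [110 133 143]
240 289 [0.5459 0.0439 0.086 ] [195 191 186]
240 293 [0.5452 0.0412 0.0847] [126 175 199]
240 297 [0.5447 0.039  0.0845] [126 172 198]
280 261 [0.5657 0.0497 0.0743] [134 122 117]
280 265 [0.5649 0.0456 0.0697] [209 204 208]
280 269 [0.5651 0.0461 0.0756] [185 176 169]
280 273 [0.5651 0.0461 0.0803] [ 64  90 104]
280 277 [0.5651 0.0457 0.0838] [111 130 138]
280 281 [0.5648 0.0441 0.0846] [172 178 176]
280 285 [0.5644 0.0417 0.0839] [124 174 198]
280 289 [0.564  0.0396 0.0837] [122 168 195]
280 293 [0.5637 0.0379 0.0845] [124 170 195]
280 297 [0.5632 0.0353 0.0834] [123 172 196]
320 261 [0.5849 0.0469 0.0754] [174 156 142]
320 265 [0.5846 0.0447 0.0752] [172 153 140]
320 269 [0.5843 0.0424 0.0747] [140 127 123]
320 273 [0.5842 0.0374 0.0688] [204 199 204]
320 277 [0.5837 0.0383 0.075 ] [166 160 154]
320 281 [0.5833 0.0386 0.0798] [135 142 147]
320 285 [0.5828 0.0391 0.0849] [129 135 136]
320 289 [0.5826 0.0369 0.0847] [197 192 188]
320 293 [0.5823 0.0346 0.0842] [123 169 195]
320 297 [0.582  0.0326 0.0843] [120 165 190]
```

View pics/e2.png

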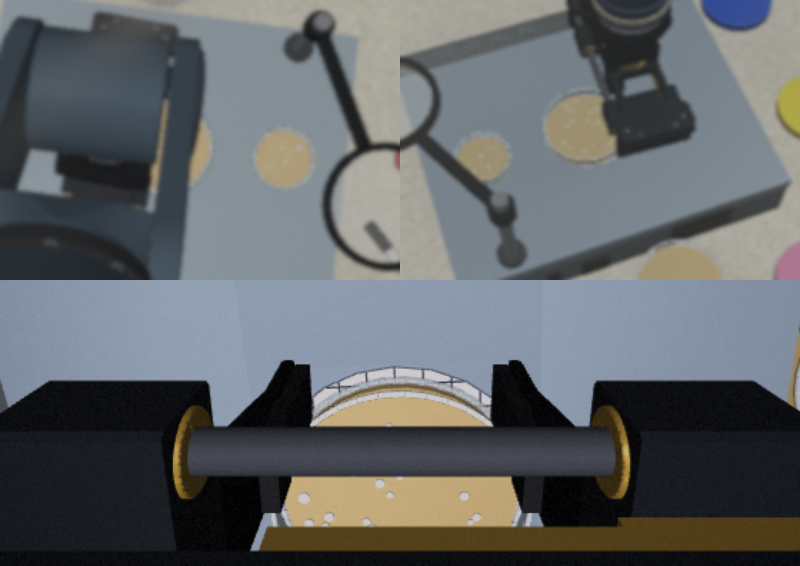

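The dish is seated: its top is now at 84–85 mm all round. Next I back away from it and rise.

>>> step_arm:
  targets:
    - {"dx": 0.01,"dy": 0.0,"dz": 0,"rx": 0,"ry": 0,"rz": 0}
    - {"dx": 0.02,"dy": 0.0,"dz": 0,"rx": 0,"ry": 0,"rz": 0}
    - {"dx": 0.025,"dy": 0.0,"dz": -0.03,"rx": 0,"ry": 0,"rz": 0}
    - {"dx": 0.025,"dy": 0.0,"dz": -0.08,"rx": 0,"ry": 0,"rz": 0}
    - {"dx": 0.025,"dy": 0.0,"dz": -0.14,"rx": 0,"ry": 0,"rz": 0}

```text
time: 6.32
position: [0.5692, 0.0701, 0.2402]
tool_rot: [0.765, 0.644, -0.003, -0.001]
ft_force: [0.9, -0.5, -0.2]
grip_width: 0.0598
```

>>> step_arm:
  targets:
    - {"dx": 0.04,"dy": 0.0,"dz": -0.04,"rx": 0,"ry": 0,"rz": 0}
    - {"dx": 0.08,"dy": 0.0,"dz": -0.06,"rx": 0,"ry": 0,"rz": 0}
    - {"dx": 0.1,"dy": 0.0,"dz": -0.06,"rx": 0,"ry": 0,"rz": 0}
    - {"dx": 0.1,"dy": 0.0,"dz": -0.06,"rx": 0,"ry": 0,"rz": 0}
    - {"dx": 0.1,"dy": 0.0,"dz": -0.06,"rx": 0,"ry": 0,"rz": 0}
  gripper: 0

```text
time: 6.95
position: [0.5856, 0.1678, 0.2979]
tool_rot: [0.765, 0.644, -0.005, -0.002]
ft_force: [-0.1, 0.2, 0.1]
grip_width: 0.0181
```

```bash
python3 look.py f
python3 - <<'E'
from h import *
to(.591,-.200,.29,80.2)
for n in("top","scene"):
    c=dict(np.load(f"f_{n}.npz")); m=cv2.inRange(cv2.cvtColor(c["img"],cv2.COLOR_BGR2HSV),(8,50,80),(28,255,255))
    for q in cv2.findContours(m,0,1)[0]:
        if cv2.contourArea(q)>150:
            e=cv2.fitEllipse(q); print(n,np.round(e[0],1),np.round(e[1],1),ray(c,*e[0],.077).round(4))
E
```

```text
t 6.95 pos [0.5856 0.1678 0.2979] toolx yaw 80.19 w 0.0181 F [-0.08  0.18  0.13] tilt 0.67
rotvec [-0.59  0.31 -0.02]
d [-0.1228  0.0036  0.1996]
t 7.1 pos [0.5863 0.1675 0.2988] toolx yaw 80.11 w 0.0062 F [0.11 0.5  0.47] tilt 0.56
rotvec [-0.5   0.25 -0.09]
d [-0.3612  0.0678  0.0098]
top [341.3 229. ] [25.3 26.2] [ 0.5454 -0.1154  0.077 ]
top [282.4 222.8] [41.7 41.8] [0.5564 0.0009 0.077 ]
top [282.1 122.4] [38.5 40.3] [0.7603 0.0037 0.077 ]
scene [320.3 292.8] [38.5 42.7] [0.7639 0.0026 0.077 ]
scene [221.3 228.6] [19.  22.9] [ 0.544  -0.1134  0.077 ]
scene [272.3 213.3] [30.1 37.3] [5.588e-01 3.000e-04 7.700e-02]
scene [387.3 203.7] [33.5 39.5] [0.6514 0.2374 0.077 ]
```

View pics/f2.png

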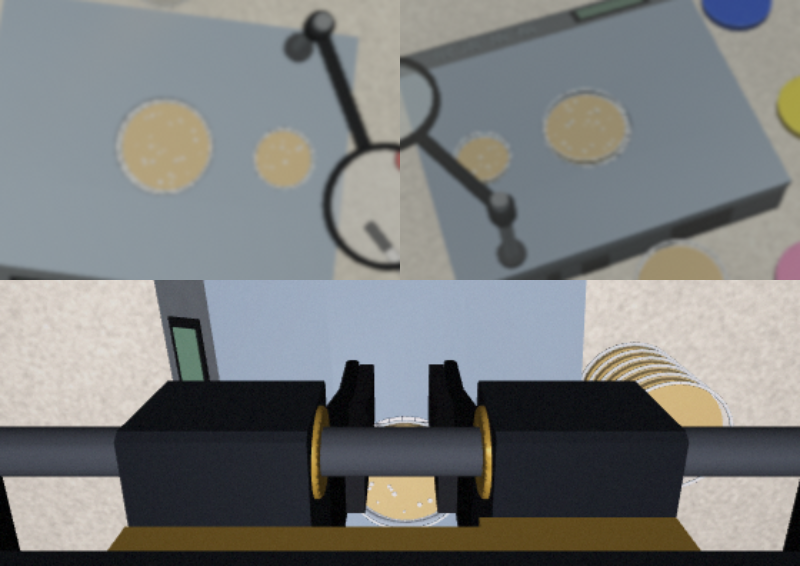

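The dish sits in the seat in both views (centre about (0.5575, 0.0006), seat fit about (0.5585, 0.0015)), and the small dish hasn't moved. Next I go to the trailing side of the magnifier's arm.

>>> step_arm:
  targets:
    - {"dx": -0.05,"dy": 0.01,"dz": 0,"rx": 0,"ry": 0,"rz": 0}
    - {"dx": -0.1,"dy": 0.02,"dz": 0,"rx": 0,"ry": 0,"rz": 0}
    - {"dx": -0.155,"dy": 0.03,"dz": 0,"rx": 0,"ry": 0,"rz": 0}
    - {"dx": -0.21,"dy": 0.04,"dz": 0,"rx": 0,"ry": 0,"rz": 0}
    - {"dx": -0.265,"dy": 0.05,"dz": 0,"rx": -0.5,"ry": 0.2,"rz": 0}

```text
time: 7.72
position: [0.5896, -0.1048, 0.2992]
tool_rot: [0.766, 0.643, -0.0, 0.0]
ft_force: [0.9, 0.2, 0.5]
grip_width: 0.0005
```

>>> step_arm:
  targets:
    - {"dx": -0.05,"dy": 0.009,"dz": 0,"rx": 0,"ry": 0,"rz": 0}
    - {"dx": -0.096,"dy": 0.018,"dz": 0.01,"rx": 0,"ry": 0,"rz": 0}
    - {"dx": -0.096,"dy": 0.018,"dz": 0.01,"rx": 0,"ry": 0,"rz": 0}
    - {"dx": -0.096,"dy": 0.018,"dz": 0.01,"rx": 0,"ry": 0,"rz": 0}
    - {"dx": -0.096,"dy": 0.018,"dz": 0.01,"rx": 0,"ry": 0,"rz": 0}

```text
time: 8.35
position: [0.5906, -0.2013, 0.2895]
tool_rot: [0.765, 0.643, -0.0, 0.0]
ft_force: [0.5, 0.2, 0.3]
grip_width: 0.0004
```

```bash
python3 look.py g
python3 - <<'E'
from h import *
to(.591,-.198,.179,80.2)
E
```

```text
t 8.35 pos [ 0.5906 -0.2013  0.2895] toolx yaw 80.1 w 0.0004 F [0.46 0.21 0.29] tilt 0.03
rotvec [-0.01  0.03 -0.1 ]
d [ 0.239  -0.0666  0.1904]
t 8.5 pos [ 0.5908 -0.2013  0.2897] toolx yaw 80.13 w 0.0003 F [-0.86 -0.02 -0.67] tilt 0.06
rotvec [ 0.02  0.06 -0.07]
d [ 0.0034 -0.0005  0.1107]
```

View pics/g2.png

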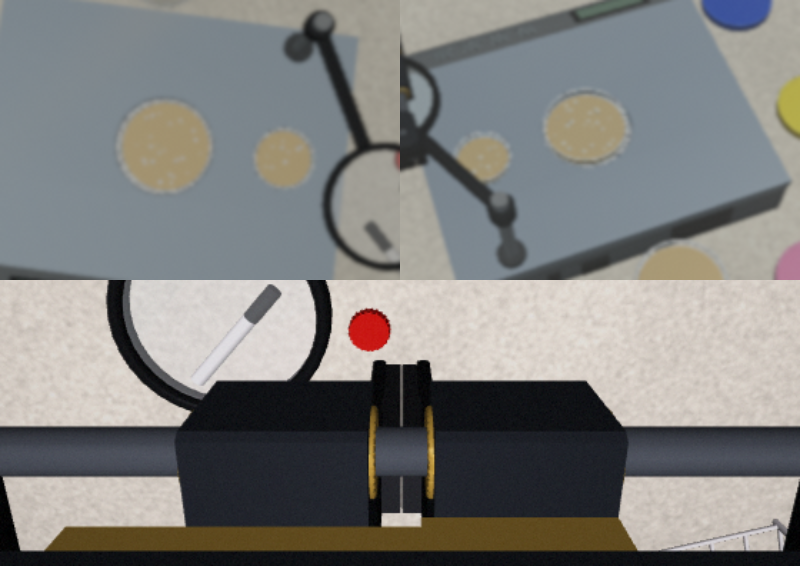

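View pics/g_scene.png

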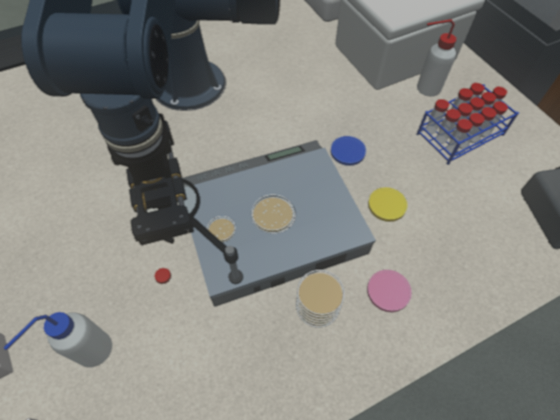

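Clear in both views: the closed fingers are over the free space between hub, lens ring and cap. I descend here and work out the arc waypoints.

>>> step_arm:
  targets:
    - {"dx": 0.003,"dy": 0.0,"dz": 0.04,"rx": 0,"ry": 0,"rz": 0}
    - {"dx": 0.003,"dy": 0.0,"dz": 0.08,"rx": 0,"ry": 0,"rz": 0}
    - {"dx": 0.003,"dy": 0.0,"dz": 0.1,"rx": 0,"ry": 0,"rz": 0}
    - {"dx": 0.003,"dy": 0.0,"dz": 0.111,"rx": 0,"ry": 0,"rz": 0}
    - {"dx": 0.003,"dy": 0.0,"dz": 0.111,"rx": 0,"ry": 0,"rz": 0}

```text
time: 9.12
position: [0.5914, -0.198, 0.1784]
tool_rot: [0.765, 0.644, -0.0, 0.0]
ft_force: [-0.5, 0.2, 1.0]
grip_width: 0.0004
```

Run:
```python
from h import *
o=telemetry.get_obs(); R=Ro.from_quat(o["tool_rot"]).as_matrix(); p=o["position"]; print(p.round(4),o["ft_force"].round(1))
piv=np.array([.6572,-.1322]); tx=R[:2,0]; ty=R[:2,1]
for ph in (199.6,190,180,170,160,150,140,135,131,127):
    a=np.radians(ph); u=np.array([np.cos(a),np.sin(a)]); t=np.array([-np.sin(a),np.cos(a)])
    off=.007+.0095*abs(t@tx)+.015*abs(t@ty)
    w=piv+.085*u+off*t; print(ph,w.round(4),(R.T@(np.r_[w,.179]-p)).round(4))
```

```text
[ 0.5914 -0.198   0.1784] [-0.5  0.2  1. ]
199.6 [ 0.5847 -0.182 ] [ 0.0145 -0.0093 -0.0006]
190 [ 0.5771 -0.1677] [ 0.0274 -0.0192 -0.0006]
180 [ 0.5722 -0.1511] [ 0.0429 -0.0269 -0.0006]
170 [ 0.5706 -0.1337] [ 0.0597 -0.0314 -0.0006]
160 [ 0.5708 -0.121 ] [ 0.0723 -0.0334 -0.0007]
150 [ 0.573 -0.108] [ 0.0855 -0.0334 -0.0007]
140 [ 0.5775 -0.095 ] [ 0.0991 -0.0313 -0.0007]
135 [ 0.5805 -0.0886] [ 0.1059 -0.0293 -0.0007]
131 [ 0.5834 -0.0837] [ 0.1112 -0.0273 -0.0007]
127 [ 0.5867 -0.0789] [ 0.1165 -0.0249 -0.0007]
```

>>> step_arm:
  targets:
    - {"dx": 0.012,"dy": -0.008,"dz": 0,"rx": 0,"ry": 0,"rz": 0}
    - {"dx": 0.02,"dy": -0.014,"dz": 0,"rx": 0,"ry": 0,"rz": 0}
    - {"dx": 0.028,"dy": -0.02,"dz": 0,"rx": 0,"ry": 0,"rz": 0}
    - {"dx": 0.036,"dy": -0.024,"dz": 0,"rx": 0,"ry": 0,"rz": 0}
    - {"dx": 0.043,"dy": -0.027,"dz": 0,"rx": 0,"ry": 0,"rz": 0}

```text
time: 9.75
position: [0.5721, -0.1506, 0.1788]
tool_rot: [0.765, 0.644, -0.0, 0.0]
ft_force: [1.1, -1.9, 0.7]
grip_width: 0.0003
```

```bash
python3 look.py h
```

```text
t 9.75 pos [ 0.5721 -0.1506  0.1788] toolx yaw 80.18 w 0.0003 F [ 1.06 -1.85  0.71] tilt 0.06
rotvec [ 0.01  0.06 -0.02]
d [ 0.1923 -0.0395  0.0795]
```

View pics/h_top.png

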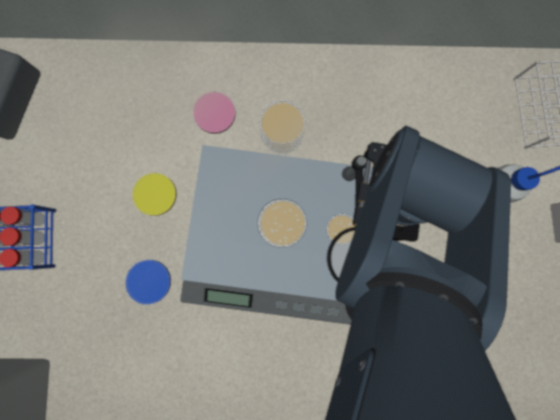

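View pics/h2.png

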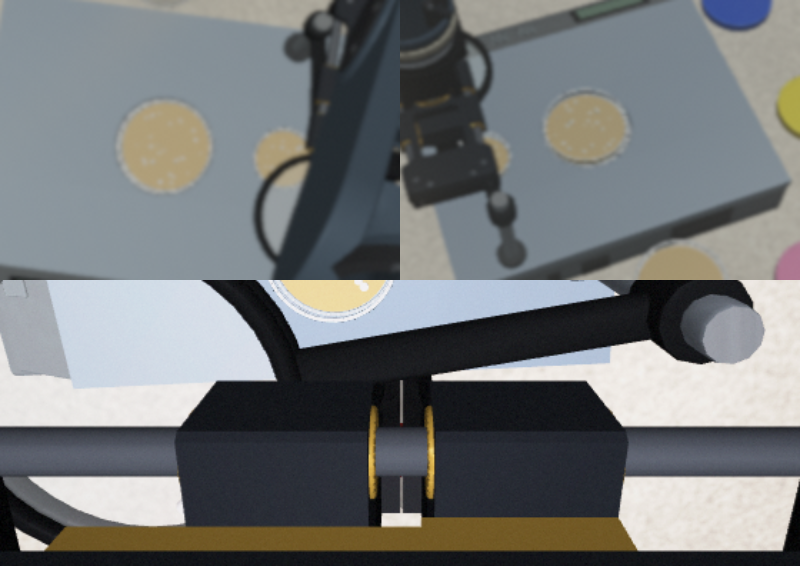

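>>> step_arm:
  targets:
    - {"dx": 0.009,"dy": -0.0025,"dz": 0,"rx": 0,"ry": 0,"rz": 0}
    - {"dx": 0.018,"dy": -0.0045,"dz": 0,"rx": 0,"ry": 0,"rz": 0}
    - {"dx": 0.027,"dy": -0.006,"dz": 0,"rx": 0,"ry": 0,"rz": 0}
    - {"dx": 0.035,"dy": -0.0065,"dz": 0,"rx": 0,"ry": 0,"rz": 0}
    - {"dx": 0.043,"dy": -0.0065,"dz": 0,"rx": 0,"ry": 0,"rz": 0}

```text
time: 10.52
position: [0.5719, -0.1058, 0.178]
tool_rot: [0.765, 0.644, -0.001, -0.001]
ft_force: [-0.1, -2.1, 0.2]
grip_width: 0.0007
```

>>> step_arm:
  targets:
    - {"dx": 0.006,"dy": 0.001,"dz": 0,"rx": 0,"ry": 0,"rz": 0}
    - {"dx": 0.012,"dy": 0.002,"dz": 0,"rx": 0,"ry": 0,"rz": 0}
    - {"dx": 0.017,"dy": 0.003,"dz": 0,"rx": 0,"ry": 0,"rz": 0}
    - {"dx": 0.02,"dy": 0.004,"dz": 0,"rx": 0,"ry": 0,"rz": 0}
    - {"dx": 0.023,"dy": 0.0055,"dz": 0,"rx": 0,"ry": 0,"rz": 0}

```text
time: 11.15
position: [0.5812, -0.0839, 0.1779]
tool_rot: [0.765, 0.644, -0.001, -0.002]
ft_force: [-0.8, -1.4, -0.5]
grip_width: 0.0004
```

```bash
python3 look.py i
```

```text
t 11.15 pos [ 0.5812 -0.0839  0.1779] toolx yaw 80.22 w 0.0004 F [-0.76 -1.36 -0.52] tilt 0.23
rotvec [-0.23 -0.01  0.02]
d [ 0.1249 -0.0366  0.0791]
```

View pics/i2.png

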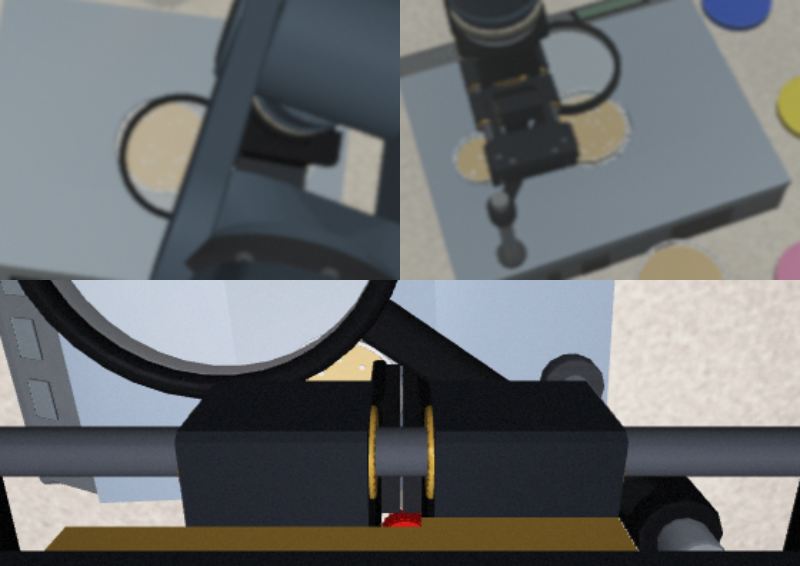

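>>> step_arm:
  targets:
    - {"dx": 0.001,"dy": 0.001,"dz": 0,"rx": 0,"ry": 0,"rz": 0}
    - {"dx": 0.002,"dy": 0.002,"dz": 0,"rx": 0,"ry": 0,"rz": 0}
    - {"dx": 0.003,"dy": 0.0025,"dz": 0,"rx": 0,"ry": 0,"rz": 0}
    - {"dx": 0.004,"dy": 0.003,"dz": 0,"rx": 0,"ry": 0,"rz": 0}
    - {"dx": 0.005,"dy": 0.004,"dz": 0,"rx": 0,"ry": 0,"rz": 0}

```text
time: 11.92
position: [0.5857, -0.0791, 0.1778]
tool_rot: [0.765, 0.644, -0.001, -0.002]
ft_force: [-2.6, 0.5, 1.1]
grip_width: 0.0005
```

Run:
```python
from h import *
to(.59,-.075,.179,80.2)
```

```text
t 11.93 pos [ 0.5857 -0.0791  0.1778] toolx yaw 80.21 w 0.0005 F [-2.59  0.51  1.13] tilt 0.29
rotvec [-0.28 -0.08  0.01]
d [ 0.0048  0.0035 -0.0012]
```

No stop force yet, so 2 mm at a time.

>>> step_arm:
  targets:
    - {"dx": 0.0005,"dy": 0.0005,"dz": 0,"rx": 0,"ry": 0,"rz": 0}
    - {"dx": 0.001,"dy": 0.001,"dz": 0,"rx": 0,"ry": 0,"rz": 0}
    - {"dx": 0.0015,"dy": 0.0015,"dz": 0,"rx": 0,"ry": 0,"rz": 0}
    - {"dx": 0.002,"dy": 0.002,"dz": 0,"rx": 0,"ry": 0,"rz": 0}
    - {"dx": 0.002,"dy": 0.002,"dz": 0,"rx": 0,"ry": 0,"rz": 0}

```text
time: 12.55
position: [0.588, -0.0773, 0.1777]
tool_rot: [0.765, 0.644, -0.001, -0.002]
ft_force: [-2.0, -0.2, 1.2]
grip_width: 0.0004
```

```bash
python3 look.py j
python3 - <<'E'
from h import *
c=dict(np.load("j_top.npz"))
g=c["img"].max(2)
seat=np.array([.5575,.001]);print(proj(c,[*seat,.177]))
E
```

```text
t 12.55 pos [ 0.588  -0.0773  0.1777] toolx yaw 80.21 w 0.0004 F [-1.97 -0.19  1.19] tilt 0.3
rotvec [-0.29 -0.09  0.01]
d [ 0.1172 -0.0422  0.0791]
[283.37144923 218.19959311]
```

View pics/j2.png

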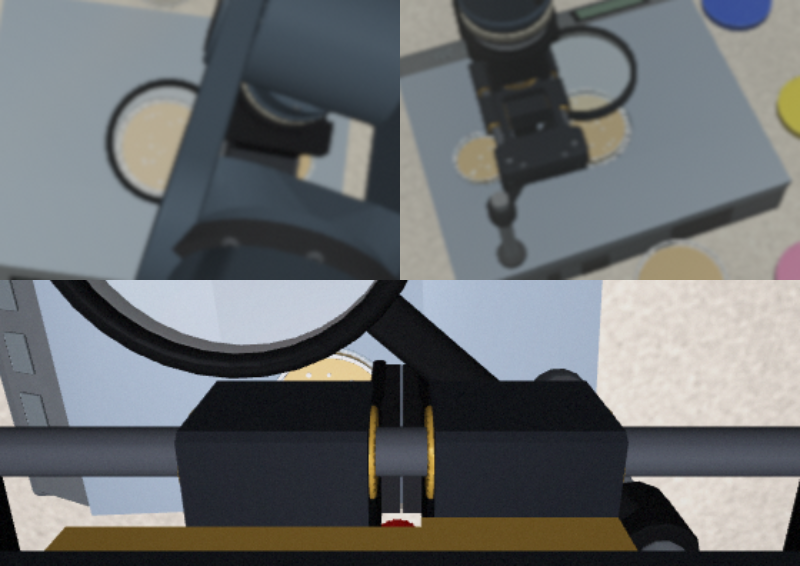

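The lens (about (284,220) in the top view) is within 2 px of its place over the seat, (283.4,218.2). I keep nudging until the stop shows as force.

>>> step_arm:
  targets:
    - {"dx": 0.0005,"dy": 0.0005,"dz": 0,"rx": 0,"ry": 0,"rz": 0}
    - {"dx": 0.001,"dy": 0.001,"dz": 0,"rx": 0,"ry": 0,"rz": 0}
    - {"dx": 0.0015,"dy": 0.0015,"dz": 0,"rx": 0,"ry": 0,"rz": 0}
    - {"dx": 0.0015,"dy": 0.0015,"dz": 0,"rx": 0,"ry": 0,"rz": 0}
    - {"dx": 0.0015,"dy": 0.0015,"dz": 0,"rx": 0,"ry": 0,"rz": 0}

```text
time: 13.32
position: [0.5899, -0.0762, 0.1777]
tool_rot: [0.765, 0.644, -0.001, -0.002]
ft_force: [-0.7, 0.2, 0.5]
grip_width: 0.0005
```

>>> step_arm:
  targets:
    - {"dx": 0.0005,"dy": 0.0005,"dz": 0,"rx": 0,"ry": 0,"rz": 0}
    - {"dx": 0.001,"dy": 0.001,"dz": 0,"rx": 0,"ry": 0,"rz": 0}
    - {"dx": 0.0015,"dy": 0.0015,"dz": 0,"rx": 0,"ry": 0,"rz": 0}
    - {"dx": 0.0015,"dy": 0.0015,"dz": 0,"rx": 0,"ry": 0,"rz": 0}
    - {"dx": 0.0015,"dy": 0.0015,"dz": 0,"rx": 0,"ry": 0,"rz": 0}

```text
time: 13.95
position: [0.5903, -0.0758, 0.1776]
tool_rot: [0.765, 0.644, -0.003, -0.003]
ft_force: [-5.3, -2.9, 1.4]
grip_width: 0.0005
```

The force rises to 6 N with almost no motion, so the magnifier has met its stop. Now I back off along the push normal, rise, and check.

>>> step_arm:
  targets:
    - {"dx": -0.01,"dy": -0.008,"dz": 0,"rx": 0,"ry": 0,"rz": 0}
    - {"dx": -0.015,"dy": -0.012,"dz": 0,"rx": 0,"ry": 0,"rz": 0}
    - {"dx": -0.02,"dy": -0.012,"dz": -0.03,"rx": 0,"ry": 0,"rz": 0}
    - {"dx": -0.02,"dy": -0.012,"dz": -0.08,"rx": 0,"ry": 0,"rz": 0}
    - {"dx": -0.02,"dy": -0.012,"dz": -0.13,"rx": 0,"ry": 0,"rz": 0}

```text
time: 14.58
position: [0.5762, -0.0938, 0.309]
tool_rot: [0.765, 0.644, -0.002, -0.003]
ft_force: [1.0, 0.6, -0.2]
grip_width: 0.0007
```

>>> step_arm:
  targets:
    - {"dx": -0.05,"dy": 0,"dz": 0,"rx": 0,"ry": 0,"rz": 0}
    - {"dx": -0.1,"dy": 0,"dz": 0,"rx": 0,"ry": 0,"rz": 0}
    - {"dx": -0.15,"dy": 0,"dz": 0,"rx": 0,"ry": 0,"rz": 0}
    - {"dx": -0.18,"dy": 0,"dz": 0,"rx": 0,"ry": 0,"rz": 0}
    - {"dx": -0.18,"dy": 0,"dz": 0,"rx": 0,"ry": 0,"rz": 0}

```text
time: 15.2
position: [0.5454, -0.2738, 0.309]
tool_rot: [0.766, 0.643, -0.002, -0.002]
ft_force: [0.1, 1.0, -0.2]
grip_width: 0.0003
```

```bash
python3 look.py k
python3 - <<'E'
from h import *
c=dict(np.load("k_top.npz")); m=(c["img"].max(2)<45).astype(np.uint8); r=np.zeros_like(m); r[150:300,220:362]=1; m&=r
cs,h=cv2.findContours(m,cv2.RETR_CCOMP,1)
for i,q in enumerate(cs):
    if h[0][i][3]>=0 and cv2.contourArea(q)>500:
        e=cv2.fitEllipse(q); X=ray(c,*e[0],.177); v=X[:2]-np.array([.6572,-.1322]); print("lens",e[0],X.round(4),np.linalg.norm(v).round(4),"world ang",np.degrees(np.arctan2(v[1],v[0])).round(2),"stop 126.9; joint",1.592-np.radians(np.degrees(np.arctan2(v[1],v[0]))-126.9))
for n in("top","scene"):
    c=dict(np.load(f"k_{n}.npz")); m=cv2.inRange(cv2.cvtColor(c["img"],cv2.COLOR_BGR2HSV),(8,40,80),(28,255,255))
    for q in cv2.findContours(m,0,1)[0]:
        if cv2.contourArea(q)>100: e=cv2.fitEllipse(q); print(n,np.round(e[0],1),np.round(e[1],1),ray(c,*e[0],.077).round(4))
E
```

```text
t 15.2 pos [ 0.5454 -0.2738  0.309 ] toolx yaw 79.97 w 0.0003 F [ 0.08  0.98 -0.16] tilt 0.28
rotvec [-0.28  0.01 -0.23]
d [ 0.318  -0.0342  0.2101]
lens (282.543701171875, 218.7178192138672) [0.5566 0.0024 0.177 ] 0.1681 world ang 126.77 stop 126.9; joint 1.594201846556794
top [341.2 228.9] [26.2 26.6] [ 0.5455 -0.1152  0.077 ]
top [282.5 222.7] [41.  41.2] [0.5565 0.0009 0.077 ]
top [282.1 122.5] [39.3 41. ] [0.7602 0.0036 0.077 ]
scene [320.2 292.9] [39.4 43.2] [0.7641 0.0025 0.077 ]
scene [220.9 228.9] [19.7 24.2] [ 0.5445 -0.1146  0.077 ]
scene [274.1 218.4] [20.  37.4] [ 0.5723 -0.0022  0.077 ]
scene [387.2 203.8] [34.  39.9] [0.6513 0.2372 0.077 ]
```

View pics/k_top.png

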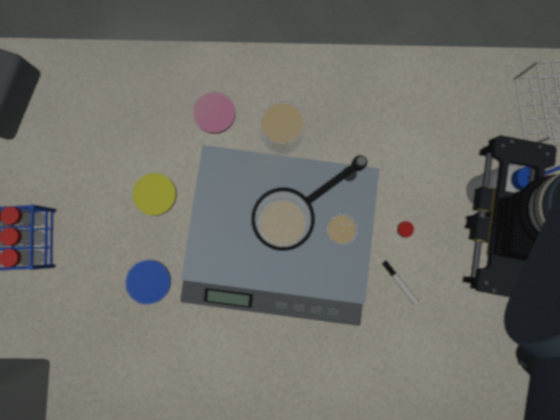

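View pics/k_scene.png

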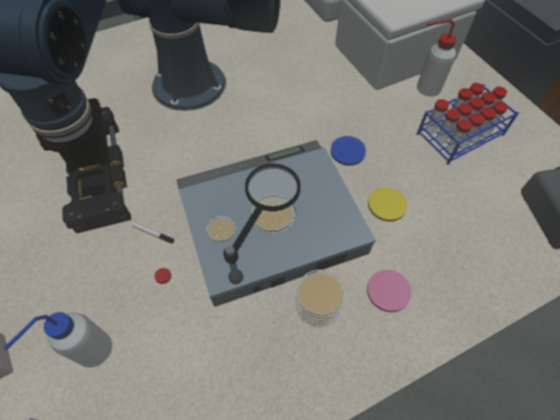

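The lens ring (282.5,218.7) is centred over the seated dish (282.5,222.7), the measured joint is about 1.59 rad, and the small dish, pen, cap and stack are in place. The hand is clear, so I hand in.

```bash
python3 -c "
from rig import robot
print(robot.hand_in())"
```

```text
the job is handed in; nothing more can be done
None
```

I pushed the large dish along the deck with the half-open jaws until it dropped into the seat, then swung the magnifier over it with closed fingers until it met its stop. I backed away clear and handed in at about 15 s of the 61 s allowed; no verdict was reported.

**Dish:** its top lay at 84–85 mm by wrist depth after the last push, against 85 mm when seated. In the last top view its centre was at (0.5565, 0.0009), about 1–2 mm from the seat as fitted in the images.

**Magnifier:** the force rose to about 6 N with almost no motion at the stop. The last top view puts the joint at about 1.59 rad.

**Other things:** the small dish and the stack measured where they began, to within about 1–3 mm. The pen and cap I only judged by eye, and they looked untouched. The wrist force was about 1 N, which is sensor noise.

**Checks that disagreed:**
- Part-way through, the dish looked seated, but its trailing rim was still at 91 mm. Another 4 mm of push dropped it in.
- The top and scene views differ by 2–4 mm in x, a little more than the stated 2 mm calibration.
- In the last scene view the lens frame hides part of the dish, so that fit (0.572, -0.002) is not valid and I did not use it.

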